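# Gauge a set of excavated harness rings and register the missing size

### The job

Throw the register lever to the white notch to clear the last reading, take the orange cap off the ring gauge and put it on the cork pad, then slide every bronze ring in the sieve tray down the stepped mandrel, largest first, until each lies flat on the step that stops it, and leave them there. Then read the mandrel: throw the lever into the notch that has the colour of the lowest band still without a ring. Leave the brush, the pot and the vial where they are.

Things in the scene. Friction and masses are not known exactly. Their poses are not given: they have to be found in the camera images.
- gauge: Ring gauge, fixed: grey base plate 170 mm (x) by 320 mm (y from -150 to +170), 12 mm thick; origin on its underside, z up. The stepped mandrel stands at x 0, y -90 mm in its frame, the lever's pivot at x +50, y +80 mm. Its place and yaw vary.
- mandrel_foot (a point): On the mandrel's axis at its lowest step, 30 mm above the table; axes as the gauge's. Below it a steel foot 62 mm across. Above it five slightly tapered bands, 11 mm high (the top one 10), with a flat step under each: black (step 0 mm above this point), blue (11), green (22), yellow (33), red (44 mm); diameters just above the steps 53, 45, 37, 29, 21 mm.
- mandrel_tip (a point): Centre of the mandrel's flat top, 14 mm across, 54 mm above the lowest step. Each ring is stopped by one step of its own, with about 1 mm of play all round: the larger the ring the lower its step. At most one ring belongs to a band.
- lever (a joint): Register lever's angle about its upright pivot, rad, growing anticlockwise from above, stops at -0.06 and 1.50. Sprung detent notches: white 0, blue 0.36, green 0.72, yellow 1.08, red 1.44, marked by coloured pads beyond its end (none for black). Let go, it is drawn into the nearest notch; about 3 N at the knob carries it over a crest. Starts in a coloured notch.
- knob (a point): Middle of the lever's upright black knob, on its axis, 52 mm above the table: a cylinder 22 mm in diameter, standing on the lever arm from 33 to 71 mm above the table.
- pivot (a point): On the lever's pivot axis, 24 mm above the table, turning with the lever; x points along the lever to the knob, whose axis is 80 mm from the pivot.
- tray: Sieve tray, fixed: a white mesh floor 330 x 376 mm inside, 10 mm above the table, in a wooden frame 14 mm wide and 30 mm high. Origin at the centre of its underside.
- ring_68: Loose bronze ring, the largest, always present: outer diameter 68 mm, 7.5 mm high, square section, bore 13 mm less than the outside. Origin at the centre of its underside, z along its axis. It starts flat on the tray floor.
- ring_60: Loose bronze ring, outer diameter 60 mm, 7.5 mm high, square section, its bore 13 mm less than the outside. Origin at the centre of its underside, z along its axis. It starts flat on the tray floor; absent in some runs (then None).
- ring_52: Loose bronze ring, outer diameter 52 mm, 7.5 mm high, square section, its bore 13 mm less than the outside. Origin at the centre of its underside, z along its axis. It starts flat on the tray floor; absent in some runs (then None).
- ring_44: Loose bronze ring, outer diameter 44 mm, 7.5 mm high, square section, its bore 13 mm less than the outside. Origin at the centre of its underside, z along its axis. It starts flat on the tray floor; absent in some runs (then None).
- ring_36: Loose bronze ring, outer diameter 36 mm, 7.5 mm high, square section, its bore 13 mm less than the outside. Origin at the centre of its underside, z along its axis. It starts flat on the tray floor; absent in some runs (then None).
- cap: Loose orange plastic cap, square, 34 x 34 mm, 26 mm high, with a hollow 24 x 24 mm and 9 mm deep underneath. Origin at the centre of its underside, sides along its x and y, z up. It starts over the mandrel's tip, its underside 9 mm below the tip's top.
- pad: Round cork pad, fixed, 100 mm in diameter, 8 mm thick; origin at the centre of its underside.
- brush: Loose brush (bystander), lying beyond the gauge. Origin under its middle.
- pot: Loose terracotta cup (bystander), 64 mm across, 55 mm high. Origin at the centre of its underside.
- vial: Loose amber jar (bystander), 44 mm across, 75 mm high. Origin at the centre of its underside.

How it is judged:
On the way, in this order (a step that is already met when the one before it is completed fails the run):
1. the register lever is in the white notch (within 0.08 rad) (value of joint lever between -0.08 and 0.08 rad), for 0.2 s.
2. every ring present lies flat on its own step of the mandrel (horizontal distance between each of ring_68, ring_60, ring_52, ring_44, ring_36 and mandrel_foot below 0.005 m and angle between each of ring_68, ring_60, ring_52, ring_44, ring_36's own z axis and vertical below 0.12 rad and z of ring_68 in the frame of mandrel_foot between -0.004 and 0.004 m and z of ring_60 in the frame of mandrel_foot between 0.007 and 0.015 m and z of ring_52 in the frame of mandrel_foot between 0.018 and 0.026 m and z of ring_44 in the frame of mandrel_foot between 0.029 and 0.037 m and z of ring_36 in the frame of mandrel_foot between 0.04 and 0.048 m), for 0.3 s.
3. the lever is in the notch of the colour of the lowest band without a ring, the rings still seated (all of step 2 and (value of joint lever between 0.28 and 0.44 rad or value of joint lever between 0.64 and 0.8 rad or value of joint lever between 1 and 1.16 rad or value of joint lever between 1.36 and 1.52 rad) and x of ring_60 in the frame of pivot above 0.0152 m and (x of ring_52 in the frame of pivot below 0.0223 m or x of ring_52 in the frame of pivot above 0.0764 m) and (x of ring_44 in the frame of pivot below 0.0828 m or x of ring_44 in the frame of pivot above 0.1279 m) and x of ring_36 in the frame of pivot below 0.1327 m and (value of joint lever below 0.54 rad or z of ring_60 in the frame of mandrel_foot above 0.007 m) and (value of joint lever below 0.9 rad or z of ring_52 in the frame of mandrel_foot above 0.018 m) and (value of joint lever below 1.26 rad or z of ring_44 in the frame of mandrel_foot above 0.029 m)), for 0.2 s.
At the end, for the whole second after the job is handed in: Each ring present lies on its own step (height within 4 mm, centred within 5 mm, tilt under 0.12 rad); the lever is within 0.08 rad of the notch of the lowest band without a ring; the cap lies on the cork pad within 45 mm of its centre, either way up; all at rest (all of step 3 and linear speed of each of ring_68, ring_60, ring_52, ring_44, ring_36, cap below 0.02 m/s and horizontal distance between cap and pad below 0.045 m and z of cap in the frame of pad between 0.004 and 0.045 m); the robot touches nothing.
It fails at once if the brush, the pot or the vial is moved more than 30 mm (distance of any of brush, pot, vial from where it was at the start of the episode above 0.03 m).
Of ring_60, ring_52, ring_44, ring_36 only 2 to 3 are there at a start; the rules pass over those that are not, and their reading is None.
At some moment in a run one of ring_68, ring_60, ring_52, ring_44, ring_36 may be knocked a few centimetres aside while the robot is not near it.
Once in a run the grip may slacken for a moment while it holds something.
It also fails if it takes over 208 s, if anything falls off the work surface, if the arm or the gripper's body presses on something with over 40 N, if the wrist force passes 120 N, or if a joint passes its speed limit or range.

### The arm

A 7-joint arm with a two-finger parallel gripper is mounted at the origin on the work surface. World frame = base frame: x ahead of the robot, y to its left, z up, the work surface at z = 0. Lengths are in m, angles in rad, forces in N, time in s.
With the tool pointing down it reaches from about 0.4 to 0.875 m from the base axis. Payload 19.3 kg.
Tool frame: the origin (TCP) lies where the fingers leave the gripper's body, on its centre line; the fingertips stand bot.tip_reach ahead of it and the grasp point (between the pads) lies 54 mm ahead of it (bot.tip_reach is the distance from the TCP to the fingertips, in m); z points along the fingers, y is the line along which they close (so a half turn about z gives the same grasp; the last joint's range is limited). The gripper opens to 85 mm and grips with 20 to 120 N. Pads are 22 mm wide; open, the fingers measure 114 mm over their backs; the gripper's body (76 mm by 85 mm) begins 54 mm behind the grasp point. The pads swing forward as they close: fully open they stand 13 mm farther back than shut.
Start: joints at [1.153, 0.521, -0.036, 1.599, 0.021, 1.021, -0.113], TCP at [0.213, -0.588, 0.304] pointing down, gripper open.
Joint ranges: [-2.91, 2.91], [-0.3, 2.13], [-1.5, 1.42], [0.17, 2.43], [-1.26, 4.41], [0.16, 1.93], [-2.52, 2.52]. Speed limits (rad/s): [1.89, 1.89, 2.39, 2.39, 3.01, 3.01, 3.01].

### API

Orientations are given as [roll, pitch, yaw] about the fixed x, y, z axes, in that order (R = Rz(yaw) Ry(pitch) Rx(roll)).
In Python, from workcell import bot gives the robot as it stands. The module is installed in compiled form; this text tells all that it offers.
- The arm moves only by the shell command python3 -m jog 'ROWS' [FORCE]. ROWS is JSON, a list that holds one entry, the list of rows, each a list of 7 numbers: the shift along the tool's x, y, z in mm, then the turn, a rotation vector about the tool's x, y, z in rad, then the opening, from 0 (shut) to 1 (fully open). In form: [[[tx, ty, tz, wx, wy, wz, fingers], ...]]. A call has 1 to 5 rows; each row shifts and turns the commanded pose from where the row before left it, along the tool's axes as they then stand; what a row does not reach is not made up. A row lasts 1/10 s, in which the tool goes at most 50 mm and 8.59 degrees, less where a joint would pass 70% of its speed; a pose out of reach is approached as far as the arm can. A call is refused whole if a number of a shift passes 50 or a number of a turn 0.15, either way. A call with a gripper value outside its range is refused whole. The fingers move at their own pace and stop on an object; FORCE is the grip in N (left out, the last holds). Time passes only in rows, so rows that do not move let the fingers close. It gives the time, the measured TCP pose, the force, the opening and the grip force at its end, in the units of the state.
- bot.observe(): the state, without advancing time (a new reading comes with each control period).
- bot.grab_frame(name): name is "scene" or "side" or "wrist"; returns a dict with "img" (384x512x3 uint8, red, green, blue), "intrinsics" (3x3 intrinsics, pixels), "k1" (the pictures are not rectified: a ray, as slopes to the right and down, at radius r is drawn at 1 + k1 r^2 times it, then the intrinsics apply), "R" (3x3) and "t" (3): a world point X has camera coordinates R X + t; the wrist camera has in their place "tool_from_camera" (4x4, takes a point from camera to tool coordinates, whose origin is the TCP and whose axes are the flange's). Camera axes: x right, y down, z forward; pixel columns grow to the right and rows downward; lengths in m; the calibration is good to about 2 mm. A picture is of the moment at which its call begins: read the wrist's pose just before it. There is no depth.
- bot.job_done(): hands the job in; it is judged then, once.
Trained networks look in a picture, given as the dict that the camera call returned (one of the last four; its "shot" number tells which), for a name from the list of things; names that differ only in an ending like _2 or _b are one class to them, and where a whole thing is asked for, a point or a joint stands for the part that bears it (a point fixed in the world has none). Each returns a list of dicts, best first, with "conf" (0 to 1); they miss things now and then, are a little off and sometimes report something else, mostly with a low value. They report only what shows in the picture. A call takes as long as a camera call.
- bot.trace(query, picture): "region" (384x512 bool, what is visible of it).
- bot.spot_point(query, picture): "xyz" ([x, y, z] in m, in world coordinates, good to about 4 mm: a listed point, or the origin of a listed thing).
The state is a dict: "clock": time; "qpos": joint angles; "qd": joint speeds; "joint_efforts": joint torques, N m; "position": TCP position; "tool_rot": TCP orientation; "force": force on the tool from outside, world axes, zero at the start; "moment": the same for the moment, N m; "grip_width": finger opening in m; "finger_force": force on a finger pad.
Only numpy, scipy, OpenCV 4.12 (cv2) and the standard library are available. Lean on these libraries where they do the work, as an engineer would, in place of code of your own. Each camera call takes 0.05 s, during which the arm holds its last target. There are 200 camera calls.

## Working session

There is one attempt and no reset: what is moved stays moved. The work goes in short steps, Python scripts to look and compute and a shell command to move; the robot and the scene stay as the last step left them, time stands still between calls to the robot, and variables do not carry over. Pictures are saved under pics/ and viewed, at most 14 in all, crops included, and the job is handed in when it is done.

```bash
mkdir -p pics; cat > h.py <<'E'
import numpy as np,cv2
from workcell import bot
from scipy.spatial.transform import Rotation as Ro
def pose():
    s=bot.observe(); return np.array(s['position']),Ro.from_euler('xyz',s['tool_rot']).as_matrix(),s
def save(p,n): cv2.imwrite('pics/'+n+'.png',p['img'][:,:,::-1])
E
python3 - <<'E'
from h import *
p,R,s=pose();print(p,R.round(3),s['clock'],s['tool_rot'],s['grip_width'],bot.tip_reach)
ims=[]
for c in ['scene','side']:
    f=bot.grab_frame(c);ims.append(f)
    for n in ['gauge','mandrel_foot','mandrel_tip','knob','pivot','tray','ring_68','ring_60','ring_52','ring_44','ring_36','cap','pad','brush','pot','vial']:
        r=bot.spot_point(n,f)
        print(c,n,[(np.round(a['xyz'],4).tolist(),round(a['conf'],2)) for a in r[:2]])
    save(f,c)
E
```

```text
[ 0.21294441 -0.58733015  0.30333563] [[ 0.94   0.341 -0.   ]
 [ 0.341 -0.94   0.001]
 [-0.    -0.001 -1.   ]] 0.0 [-3.14046790e+00  3.74461369e-05  3.47860107e-01] 0.08506971492442877 0.0726
scene gauge [([0.5705, 0.2239, -0.0019], 0.63)]
scene mandrel_foot [([0.5531, 0.1385, 0.0297], 0.83), ([0.5304, -0.2369, -0.003], 0.55)]
scene mandrel_tip [([0.5547, 0.1407, 0.083], 0.7), ([0.459, -0.3339, 0.0107], 0.65)]
scene knob [([0.5538, 0.2834, 0.0568], 0.65), ([0.4399, -0.1224, 0.0085], 0.44)]
scene pivot [([0.6377, 0.2994, 0.0227], 0.85)]
scene tray [([0.53, -0.2385, -0.0029], 0.93), ([0.6382, 0.299, 0.0214], 0.63)]
scene ring_68 [([0.5994, -0.122, 0.0123], 0.67), ([0.4397, -0.1261, 0.0106], 0.59)]
scene ring_60 [([0.5994, -0.122, 0.0123], 0.67), ([0.4397, -0.1261, 0.0106], 0.59)]
scene ring_52 [([0.5994, -0.122, 0.0123], 0.67), ([0.4397, -0.1261, 0.0106], 0.59)]
scene ring_44 [([0.5994, -0.122, 0.0123], 0.67), ([0.4397, -0.1261, 0.0106], 0.59)]
scene ring_36 [([0.5994, -0.122, 0.0123], 0.67), ([0.4397, -0.1261, 0.0106], 0.59)]
scene cap [([0.5543, 0.1374, 0.0715], 0.83), ([0.5989, -0.1
[... 471 characters left out ...]
.0536], 0.41)]
side tray [([0.5333, -0.2368, -0.0027], 0.73)]
side ring_68 [([0.6198, -0.3154, 0.0122], 0.89), ([0.4442, -0.1265, 0.0104], 0.7)]
side ring_60 [([0.6198, -0.3154, 0.0122], 0.89), ([0.4442, -0.1265, 0.0104], 0.7)]
side ring_52 [([0.6198, -0.3154, 0.0122], 0.89), ([0.4442, -0.1265, 0.0104], 0.7)]
side ring_44 [([0.6198, -0.3154, 0.0122], 0.89), ([0.4442, -0.1265, 0.0104], 0.7)]
side ring_36 [([0.6198, -0.3154, 0.0122], 0.89), ([0.4442, -0.1265, 0.0104], 0.7)]
side cap [([0.5555, 0.1407, 0.0767], 0.79), ([0.5678, 0.2294, -0.0049], 0.72)]
side pad [([0.4453, 0.25, -0.0015], 0.65)]
side brush []
side pot [([0.404, 0.0773, 0.0001], 0.72)]
side vial [([0.7591, 0.0015, -0.0003], 0.8)]
```

View pics/scene.png

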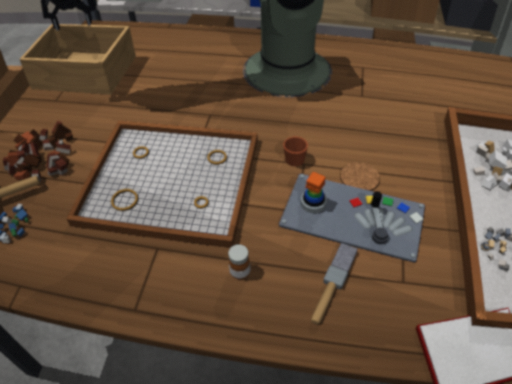

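View pics/side.png

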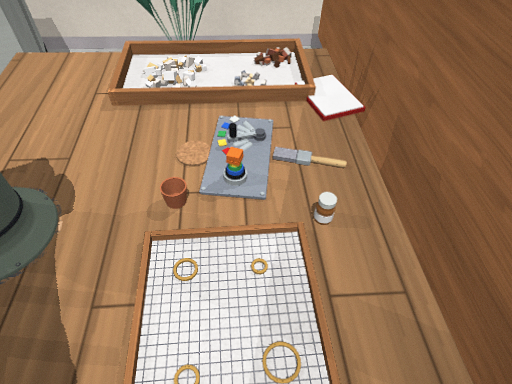

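```bash
cat >> h.py <<'E'
def proj(f,X):
    c=np.asarray(f['R'])@np.asarray(X,float).T+np.asarray(f['t'])[:,None]; s=c[:2]/c[2]; s=s*(1+f['k1']*(s**2).sum(0))
    K=np.asarray(f['intrinsics']); return (K[:2,:2]@s+K[:2,2:]).T
def wristcal(f,p,R):
    T=np.asarray(f['tool_from_camera']); Rw=R@T[:3,:3]; c=p+R@T[:3,3]; f['R']=Rw.T; f['t']=-Rw.T@c; return f
def ray(f,uv,z):
    K=np.asarray(f['intrinsics']); uv=np.atleast_2d(np.asarray(uv,float))
    n=cv2.undistortPoints(uv[:,None],K,np.array([f['k1'],0,0,0.]))[:,0]
    R=np.asarray(f['R']); o=-R.T@np.asarray(f['t']); d=np.c_[n,np.ones(len(n))]@R
    return o+d*((z-o[2])/d[:,2])[:,None]
def rings(f,zt=.0175,q='ring_68'):
    # outer top circle of each ring from traced region; returns centre and diameter
    out=[]
    for a in bot.trace(q,f):
        m=a['region'].astype(np.uint8); cs,_=cv2.findContours(m,cv2.RETR_EXTERNAL,cv2.CHAIN_APPROX_NONE)
        if not cs: continue
        c=max(cs,key=cv2.contourArea)[:,0]
        if len(c)<8: continue
        X=ray(f,c,zt-.003)[:,:2]; (x,y),(w,h),_=cv2.fitEllipse((X*1000).astype(np.float32))
        out.append((round(x,1),round(y,1),round(w,1),round(h,1),round(a['conf'],2),m.sum()))
    return out
E
python3 - <<'E'
from h import *
for c in ['scene','side']:
    f=bot.grab_frame(c)
    for r in rings(f): print(c,r)
E
```

```text
scene (620.8, -318.5, 66.8, 72.8, 0.71, np.uint64(272))
scene (596.3, -126.2, 32.5, 36.0, 0.68, np.uint64(101))
scene (441.1, -125.3, 45.5, 53.2, 0.57, np.uint64(115))
side (619.7, -318.6, 66.7, 66.9, 0.66, np.uint64(479))
side (555.1, 216.7, 46.3, 72.1, 0.66, np.uint64(254))
side (456.1, -332.8, 37.2, 39.6, 0.6, np.uint64(203))
side (595.5, -127.4, 33.8, 36.8, 0.56, np.uint64(164))
side (440.4, -126.5, 46.5, 51.6, 0.53, np.uint64(187))
```

Four rings are visible: the large one near (125,199) in the scene picture, two of middling size at (217,157) and (141,152), and a small one at (201,202). The lever knob is at (377,199), near the yellow and green pads, and the cap is on the mandrel at (316,184). I'm moving over the gauge.

```bash

python3 -m jog '[[[33,-35,0,0,0,0,1],[33,-35,0,0,0,0,1],[33,-35,0,0,0,0,1],[33,-35,0,0,0,0,1],[33,-35,0,0,0,0,1]]]' 20 >/dev/null
python3 -m jog '[[[33,-35,0,0,0,0,1],[33,-35,0,0,0,0,1],[33,-35,0,0,0,0,1],[33,-35,0,0,0,0,1],[33,-35,0,0,0,0,1]]]' >/dev/null
python3 -m jog '[[[33,-35,0,0,0,0,1],[33,-35,0,0,0,0,1],[33,-35,0,0,0,0,1],[33,-35,0,0,0,0,1],[33,-35,0,0,0,0,1]]]'
python3 -m jog '[[[33,-35,0,0,0,0,1],[33,-35,0,0,0,0,1],[33,-35,0,0,0,0,1],[0,0,0,0,0,0.1,1],[0,0,0,0,0,0.05,1]]]'
python3 - <<'E'
from h import *
p,R,s=pose();print(p,s['tool_rot'],s['qpos'])
f=wristcal(bot.grab_frame('wrist'),p,R);save(f,'w1')
for n in ['gauge','mandrel_foot','mandrel_tip','knob','pivot','cap','pad','brush','pot']:
    r=bot.spot_point(n,f);print(n,[(np.round(a['xyz'],4).tolist(),round(a['conf'],2)) for a in r[:2]])
print(f['intrinsics'],f['k1'],f['tool_from_camera'])
E
```

```text
clock: 3.4
position: [0.4999, 0.0766, 0.3041]
tool_rot: [3.141, -0.0, 0.348]
force: [1.3, -1.2, 1.3]
grip_width: 0.0852
finger_force: 0.0
clock: 3.9
position: [0.5567, 0.2086, 0.3034]
tool_rot: [-3.141, 0.001, 0.196]
force: [-0.4, -0.9, 0.6]
grip_width: 0.0855
finger_force: 0.0
[0.55669547 0.2086324  0.3033582 ] [-3.14122845e+00  6.96265023e-04  1.96014714e-01] [-0.2229265   0.48977787 -0.33431167  1.67150173  0.18243334  1.01167925
 -1.99276247]
gauge [([0.568, 0.2276, -0.0026], 0.73)]
mandrel_foot [([0.5537, 0.1362, 0.0289], 0.93)]
mandrel_tip []
knob [([0.5555, 0.2814, 0.0508], 0.92)]
pivot [([0.6312, 0.3024, 0.0253], 0.97)]
cap [([0.5572, 0.1408, 0.0754], 0.66)]
pad [([0.4414, 0.247, 0.0029], 0.64)]
brush []
pot [([0.4038, 0.0765, -0.0008], 0.57)]
[[322.59574619   0.         255.95846568]
 [  0.         322.59574619 192.96508159]
 [  0.           0.           1.        ]] -0.07741697268617527 [[-3.26945073e-04 -9.56832062e-01 -2.90641186e-01  7.38156458e-02]
 [ 9.99999945e-01 -2.94824236e-04 -1.54306326e-04 -2.51897281e-06]
 [ 6.19571745e-05 -2.90641221e-01  9.56832105e-01 -6.98295835e-02]
 [ 0.00000000e+00  0.00000000e+00  0.00000000e+00  1.00000000e+00]]
```

View pics/w1.png

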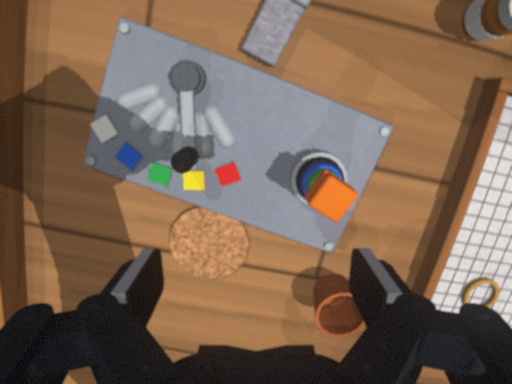

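The wrist view shows the whole gauge. The pivot is at (187,77), the knob at (185,158), and the pads at white (104,129), blue (129,155), green (160,174), yellow (194,180) and red (228,174). The cap is at (332,196). I'll fit the gauge geometry next.

```bash
python3 - <<'E'
from h import *
p,R,s=pose();f=wristcal(bot.grab_frame('wrist'),p,R)
c=ray(f,[[104,129],[129,155],[160,174],[194,180],[228,174]],.014)[:,:2]
# corners screws of the gauge -> yaw
sc=ray(f,[[124,28],[385,131],[328,246],[90,160]],.012)[:,:2]; print(sc.round(4), sc.mean(0))
d=sc[0]-sc[1]; e=sc[3]-sc[2]; print('yaw',[np.arctan2(v[1],v[0])-np.pi/2 for v in (d,e)])
yaw=np.mean([np.arctan2(v[1],v[0])-np.pi/2 for v in (d,e)])
Rz=np.array([[np.cos(yaw),-np.sin(yaw)],[np.sin(yaw),np.cos(yaw)]])
g=sc.mean(0)-Rz@[0,.01]; piv=g+Rz@[.05,.08]; man=g+Rz@[0,-.09]; print('g',g,'piv',piv,'man',man)
a=np.unwrap(np.arctan2(*(c-piv).T[::-1])%(2*np.pi)); print('pads',a, 'zero',a-np.array([0,.36,.72,1.08,1.44]))
k=ray(f,[[185,158]],.07)[0,:2];print('knob',k, np.arctan2(*(k-piv)[::-1])%(2*np.pi),np.hypot(*(k-piv)))
z0=np.mean(a-np.array([0,.36,.72,1.08,1.44]))
for t in [0,.36,.72,1.08,1.44]: print(t,piv+.08*np.array([np.cos(z0+t),np.sin(z0+t)]))
E
```

```text
[[0.6713 0.3708]
 [0.6213 0.072 ]
 [0.4715 0.0987]
 [0.5228 0.3969]] [0.5717203  0.23459763]
yaw [np.float64(-0.1658158310555211), np.float64(-0.17044505784145203)]
g [0.5700469  0.22473864] piv [0.63272903 0.29524362] man [0.55498635 0.1360077 ]
pads [2.25458593 2.61074964 2.98102318 3.33958849 3.70102718] zero [2.25458593 2.25074964 2.26102318 2.25958849 2.26102718]
knob [0.55965147 0.27684573] 3.3882255891155837 0.07535788556783035
0 [0.58201621 0.35711615]
0.36 [0.56347097 0.33528511]
0.72 [0.55380504 0.30832049]
1.08 [0.55425767 0.27967934]
1.44 [0.56477083 0.25303362]
```

```bash

python3 -m jog '[[[6,-35,20,0,0,0,0.6],[6,-35,45,0,0,0,0.6],[0,0,45,0,0,0,0.6],[0,0,40,0,0,0,0.6],[0,0,20,0,0,0,0.6]]]' 40
python3 -m jog '[[[0,0,22,0,0,0,0.6],[0,0,0,0,0,0,0.6],[0,0,0,0,0,0,0]]]'
```

```text
clock: 4.95
position: [0.5536, 0.2731, 0.1362]
tool_rot: [3.141, 0.004, 0.199]
force: [0.4, 0.3, 0.7]
grip_width: 0.0512
finger_force: 0.0
clock: 5.25
position: [0.555, 0.2737, 0.1181]
tool_rot: [-3.142, 0.0, 0.198]
force: [-1.6, 2.9, 1.4]
grip_width: 0.0378
finger_force: 2.6
```

```bash

python3 -m jog '[[[0,0,0,0,0,0,0],[0,0,0,0,0,0,0],[0,0,0,0,0,0,0],[0,0,0,0,0,0,0]]]'
python3 -c "
from h import *
p,R,s=pose();print(s['force'],s['finger_force'],s['grip_width'],s['qpos'])"
```

```text
clock: 5.65
position: [0.5549, 0.2745, 0.1193]
tool_rot: [-3.14, -0.001, 0.198]
force: [-4.3, 3.2, 4.2]
grip_width: 0.0206
finger_force: 39.5
[-4.25221475  3.15395851  4.23350244] 39.54324245452881 0.020592298404379084 [-0.36823118  0.75856036 -0.27739793  1.72988213  0.29829076  0.69283939
 -2.1764025 ]
```

```bash

python3 -m jog '[[[2,-17,0,0,0,0,0],[4,-17,0,0,0,0,0],[7,-13,0,0,0,0,0],[8,-12,0,0,0,0,0],[11,-9,0,0,0,0,0]]]'
python3 -m jog '[[[12,-9,0,0,0,0,0],[0,0,0,0,0,0,0],[0,0,0,0,0,0,0]]]'
```

```text
clock: 6.15
position: [0.5733, 0.3464, 0.1192]
tool_rot: [3.141, -0.0, 0.197]
force: [-1.9, -7.0, 5.1]
grip_width: 0.0205
finger_force: 40.1
clock: 6.45
position: [0.5846, 0.3578, 0.1193]
tool_rot: [-3.141, -0.004, 0.197]
force: [6.5, 0.7, -2.2]
grip_width: 0.0209
finger_force: 39.6
```

```bash

python3 -m jog '[[[0,0,0,0,0,0,0.6],[0,0,0,0,0,0,0.6],[0,0,0,0,0,0,0.6],[0,0,-40,0,0,0,1],[0,0,-50,0,0,0,1]]]'
python3 -m jog '[[[-12,35,-10,0,0,0,1],[-12,35,0,0,0,0,1],[-12,35,0,0,0,0,1],[-12,35,0,0,0,0,1],[-12,35,0,0,0,0,1]]]' >/dev/null
python3 -m jog '[[[-12,35,0,0,0,0,1],[0,0,0,0,0,-0.15,1],[0,0,0,0,0,-0.15,1],[0,0,0,0,0,-0.15,1],[0,0,0,0,0,-0.15,1]]]'>/dev/null
python3 -m jog '[[[0,0,0,0,0,-0.15,1],[0,0,0,0,0,-0.15,1],[0,0,0,0,0,-0.15,1],[0,0,0,0,0,-0.15,1],[0,0,0,0,0,0,1]]]'
python3 - <<'E'
from h import *
p,R,s=pose();print(p,s['tool_rot'],s['qpos'])
f=wristcal(bot.grab_frame('wrist'),p,R);save(f,'w2')
g=bot.grab_frame('side')
for n in ['mandrel_foot','mandrel_tip','knob','cap','pad']:
  for c in (f,g):
    r=bot.spot_point(n,c);print(n,[(np.round(a['xyz'],4).tolist(),round(a['conf'],2)) for a in r[:2]])
E
```

```text
clock: 6.95
position: [0.5819, 0.3572, 0.207]
tool_rot: [3.14, 0.004, 0.198]
force: [0.6, 0.1, 0.8]
grip_width: 0.0781
finger_force: 0.0
clock: 8.45
position: [0.5535, 0.1375, 0.2178]
tool_rot: [-3.141, -0.0, 1.4]
force: [0.6, 0.3, -0.5]
grip_width: 0.0853
finger_force: 0.0
[0.55354632 0.13745415 0.21776839] [-3.14145585e+00 -2.10477903e-04  1.40028155e+00] [ 0.0894562   0.60839993 -0.62118396  1.80206302  0.44767569  0.87557663
 -0.91047053]
mandrel_foot [([0.555, 0.1351, 0.0273], 0.67)]
mandrel_foot [([0.5541, 0.1366, 0.0275], 0.93)]
mandrel_tip [([0.5573, 0.1403, 0.0765], 0.25)]
mandrel_tip [([0.5527, 0.1402, 0.0835], 0.93)]
knob []
knob [([0.5798, 0.3575, 0.0514], 0.73)]
cap [([0.5547, 0.1399, 0.0745], 0.82), ([0.4088, 0.0745, -0.004], 0.33)]
cap [([0.5543, 0.1389, 0.0775], 0.62)]
pad [([0.4395, 0.2472, 0.0006], 0.92)]
pad [([0.4439, 0.2511, 0.0019], 0.89)]
```

View pics/w2.png

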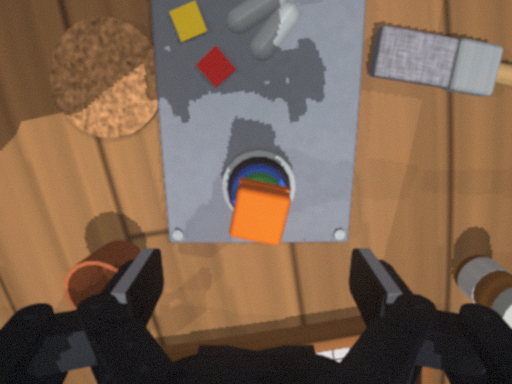

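```bash

python3 -m jog '[[[2,0,35,0,0,0,0.8],[0,0,33,0,0,0,0.8],[0,0,0,0,0,0,0],[0,0,0,0,0,0,0],[0,0,0,0,0,0,0]]]' 40
python3 -m jog '[[[0,0,0,0,0,0,0],[0,0,0,0,0,0,0],[0,0,0,0,0,0,0],[0,0,-40,0,0,0,0],[0,0,-20,0,0,0,0]]]'
python3 -m jog '[[[30,-43,0,0,0,0,0],[30,-43,0,0,0,0,0],[30,-43,0,0,0,0,0],[0,0,0,0,0,0,0]]]'
```

```text
clock: 9.55
position: [0.5545, 0.14, 0.1513]
tool_rot: [3.14, -0.001, 1.398]
force: [-0.4, 0.2, 0.0]
grip_width: 0.0333
finger_force: 40.3
clock: 10.05
position: [0.5543, 0.14, 0.2123]
tool_rot: [3.14, -0.001, 1.398]
force: [0.4, 0.2, -0.0]
grip_width: 0.0332
finger_force: 40.3
clock: 10.45
position: [0.4434, 0.2501, 0.2109]
tool_rot: [-3.142, -0.002, 1.405]
force: [1.4, -0.8, -0.1]
grip_width: 0.033
finger_force: 40.3
```

```bash

python3 -m jog '[[[0,0,45,0,0,0,0],[0,0,45,0,0,0,0],[0,0,33,0,0,0,0],[0,0,0,0,0,0,0],[0,0,0,0,0,0,0.6]]]'
python3 -m jog '[[[0,0,0,0,0,0,0.7],[0,0,0,0,0,0,0.7],[0,0,-45,0,0,0,0.7],[0,0,-50,0,0,0,1],[0,0,-30,0,0,0,1]]]'
python3 -m jog '[[[-44,16,-10,0,0,0,1],[-44,16,-10,0,0,0,1],[-44,16,-10,0,0,0,1],[-44,16,-10,0,0,0,1],[-44,16,-10,0,0,0,1]]]'
python3 -m jog '[[[-44,16,-10,0,0,0,1],[-44,16,-10,0,0,0,1],[-44,16,-10,0,0,0,1],[-44,16,-10,0,0,0,1],[-44,16,0,0,0,0,1]]]'
python3 - <<'E'
from h import *
p,R,s=pose();print(p,s['tool_rot'],s['clock'])
f=wristcal(bot.grab_frame('wrist'),p,R);save(f,'w3')
for r in rings(f): print(r)
g=bot.grab_frame('scene')
for n in ['cap','pad']:
    r=bot.spot_point(n,g);print(n,[(np.round(a['xyz'],4).tolist(),round(a['conf'],2)) for a in r[:2]])
E
```

```text
clock: 10.95
position: [0.4475, 0.2457, 0.0875]
tool_rot: [-3.141, 0.0, 1.398]
force: [0.5, 0.2, 1.2]
grip_width: 0.047
finger_force: 0.0
clock: 11.45
position: [0.4478, 0.2457, 0.2157]
tool_rot: [3.139, -0.002, 1.398]
force: [0.4, -0.3, 0.1]
grip_width: 0.0851
finger_force: 0.0
clock: 11.95
position: [0.4884, 0.0128, 0.2632]
tool_rot: [3.14, 0.0, 1.398]
force: [1.5, 0.1, -0.5]
grip_width: 0.0853
finger_force: 0.0
clock: 12.45
position: [0.5295, -0.2178, 0.3043]
tool_rot: [3.138, 0.001, 1.397]
force: [1.0, 0.9, -0.4]
grip_width: 0.0854
finger_force: 0.0
[ 0.52950855 -0.21780588  0.30428794] [3.13839621e+00 8.55317624e-04 1.39738767e+00] 12.45
(596.8, -128.2, 32.8, 34.7, 0.89, np.uint64(479))
(441.2, -126.2, 50.5, 51.6, 0.83, np.uint64(914))
(619.9, -317.1, 67.7, 68.4, 0.74, np.uint64(982))
(456.4, -334.9, 41.6, 44.5, 0.61, np.uint64(471))
cap [([0.4434, 0.2416, 0.004], 0.79)]
pad [([0.4427, 0.2468, -0.0004], 0.68), ([0.4422, -0.1224, 0.0092], 0.26)]
```

View pics/w3.png

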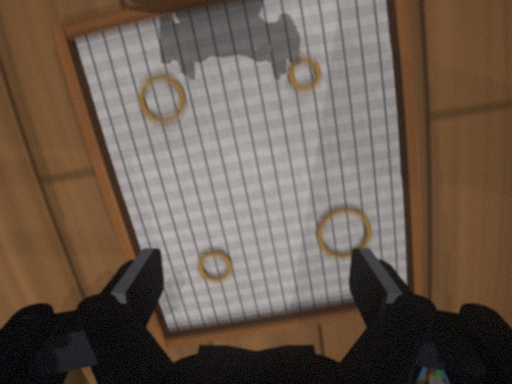

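The rings are 52 at (162,98), 36 at (304,72), 68 at (344,232) and 44 at (215,265), so ring 60 is missing and the blue notch will be the reading. Ring 68 comes first.

```bash

python3 -m jog '[[[-28,35,30,0,0,0,1],[-28,35,30,0,0,0,1],[-27,36,30,0,0,0,1],[0,0,35,0,0,0,1],[0,0,35,0,0,0,1]]]' 
python3 -m jog '[[[0,0,0,0,0,0,1],[0,0,0,0,0,0,1]]]' 
python3 - <<'E'
from h import *
p,R,s=pose();print(p,s['tool_rot'])
f=wristcal(bot.grab_frame('wrist'),p,R);save(f,'w4')
for r in rings(f): print(r)
E
```

```text
clock: 13.2
position: [0.6135, -0.3072, 0.1474]
tool_rot: [3.141, -0.001, 1.399]
force: [-0.4, 0.2, -0.8]
grip_width: 0.0855
finger_force: 0.0
clock: 13.4
position: [0.6133, -0.3071, 0.1496]
tool_rot: [3.141, -0.001, 1.399]
force: [0.1, 0.2, 2.4]
grip_width: 0.0853
finger_force: 0.0
[ 0.61333877 -0.30712437  0.14958211] [ 3.14122855e+00 -5.78343985e-04  1.39917521e+00]
(456.0, -334.6, 44.0, 48.3, 0.93, np.uint64(1652))
(620.1, -318.1, 66.4, 68.8, 0.87, np.uint64(2800))
```

View pics/w4.png

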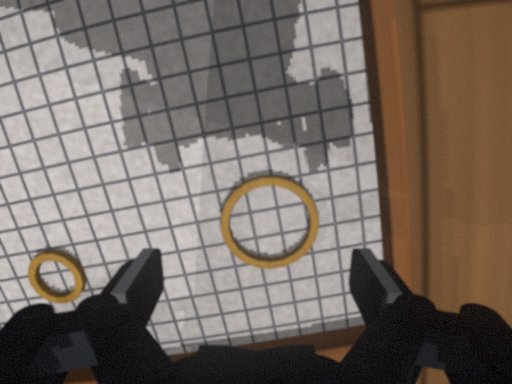

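```bash

python3 -m jog '[[[-10,8,30,0,0,0,1],[0,0,25,0,0,0,1],[0,0,0,0,0,0,1]]]' 
python3 -m jog '[[[0,0,3,0,0,0,1],[0,0,3,0,0,0,1],[0,0,0,0,0,0,1]]]' 
python3 -m jog '[[[0,0,3,0,0,0,1],[0,0,0,0,0,0,1]]]' 

```

```text
clock: 13.8
position: [0.6183, -0.3192, 0.0924]
tool_rot: [-3.14, -0.0, 1.398]
force: [-0.5, 0.2, -1.3]
grip_width: 0.0858
finger_force: 0.0
clock: 14.1
position: [0.6194, -0.3195, 0.0885]
tool_rot: [3.14, 0.0, 1.398]
force: [-0.0, 1.4, -0.2]
grip_width: 0.0855
finger_force: 0.0
clock: 14.3
position: [0.619, -0.3195, 0.0844]
tool_rot: [3.141, 0.0, 1.398]
force: [-0.5, 0.6, 0.4]
grip_width: 0.0856
finger_force: 0.0
```

```bash

python3 -m jog '[[[0,0,3,0,0,0,0.88],[0,0,0,0,0,0,0.88]]]' 
python3 -m jog '[[[0,0,3,0,0,0,0.88],[0,0,0,0,0,0,0.88]]]' |grep -E "pos|force|wid" 
python3 -m jog '[[[0,0,2,0,0,0,0.88],[0,0,0,0,0,0,0.88]]]'  |grep -E "pos|force" 

```

```text
clock: 14.5
position: [0.6188, -0.3194, 0.0809]
tool_rot: [-3.141, -0.0, 1.398]
force: [0.5, 0.4, -0.1]
grip_width: 0.0751
finger_force: 0.0
position: [0.6188, -0.3193, 0.0778]
force: [-0.5, 0.9, -0.2]
grip_width: 0.0754
finger_force: 0.0
position: [0.6189, -0.3194, 0.076]
force: [0.0, -0.9, 0.1]
finger_force: 0.0
```

```bash

python3 -m jog '[[[0,0,1,0,0,0,0.88],[0,0,0,0,0,0,0],[0,0,0,0,0,0,0],[0,0,0,0,0,0,0]]]' 60 |grep -E "pos|force|wid" 

```

```text
position: [0.6196, -0.3195, 0.0765]
force: [-3.0, 1.5, 14.1]
grip_width: 0.0651
finger_force: 70.2
```

```bash

python3 -m jog '[[[0,0,-20,0,0,0,0],[0,0,-40,0,0,0,0],[0,0,-40,0,0,0,0],[0,0,0,0,0,0,0]]]' |grep -E "pos|force|wid" 
python3 - <<'E'
from h import *
p,R,s=pose();print(p,s['tool_rot'])
f=wristcal(bot.grab_frame('wrist'),p,R);save(f,'w5')
print(rings(f))
E
```

```text
position: [0.6211, -0.3201, 0.1821]
force: [1.4, -0.2, -0.6]
grip_width: 0.0652
finger_force: 66.6
[ 0.62107935 -0.32010209  0.18209683] [3.13372091e+00 1.86759810e-03 1.39738326e+00]
[(456.0, -334.6, 43.1, 45.5, 0.85, np.uint64(1196))]
```

View pics/w5.png

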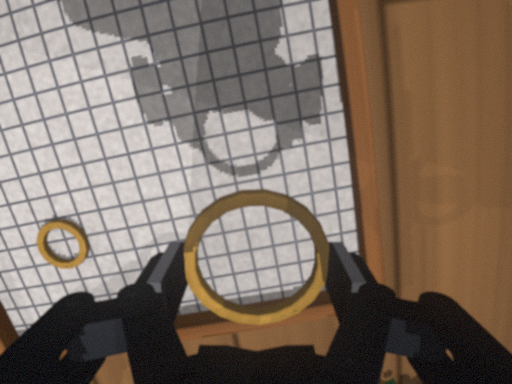

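```bash

python3 -m jog '[[[40,-14,-5,0,0,0,0],[44,-15,-5,0,0,0,0],[44,-15,-5,0,0,0,0],[44,-15,-5,0,0,0,0],[44,-15,-5,0,0,0,0]]]' |grep -E "pos|wid" 
python3 -m jog '[[[44,-14,-5,0,0,0,0],[44,-14,0,0,0,0,0],[44,-14,0,0,0,0,0],[44,-14,0,0,0,0,0],[44,-14,0,0,0,0,0]]]' |grep -E "pos|wid" 
python3 -m jog '[[[0,0,0,0,0,0,0],[0,0,0,0,0,0,0]]]' |grep -E "pos|wid" 
cat >> h.py <<'E'
def held(f,p,R,h=.0665,ht=.0075):
    # centre (tool frame, mm) of the held ring, from its bronze pixels; h: ring bottom ahead of TCP
    hsv=cv2.cvtColor(f['img'],cv2.COLOR_RGB2HSV); m=cv2.inRange(hsv,(13,130,50),(27,255,255)); m[:150]=0
    m=cv2.morphologyEx(m,cv2.MORPH_OPEN,np.ones((3,3)))
    c=np.vstack([k[:,0] for k in cv2.findContours(m,cv2.RETR_EXTERNAL,cv2.CHAIN_APPROX_NONE)[0] if cv2.contourArea(k)>150])
    hull=cv2.convexHull(c)[:,0].astype(float)
    # densify hull
    a=np.vstack([np.linspace(hull[i-1],hull[i],8)[:-1] for i in range(len(hull))])
    X=(ray(f,a,p[2]-h+ht)-p)@R*1000
    return cv2.fitEllipse(X[:,:2].astype(np.float32)),m
def mandrel(f):
    # white/grey steel foot circle: trace network on mandrel
    return bot.trace('mandrel_foot',f)
E
python3 - <<'E'
from h import *
p,R,s=pose();print(p,s['tool_rot'],s['clock'])
f=wristcal(bot.grab_frame('wrist'),p,R)
e,m=held(f,p,R);print(e)
for n in ['mandrel_foot','mandrel_tip','ring_68']:
    r=bot.spot_point(n,f);print(n,[(np.round(a['xyz'],4).tolist(),round(a['conf'],2)) for a in r[:2]])
im=f['img'].copy()
# draw model
F=np.array([.5547,.1363]); t=np.linspace(0,2*np.pi,60)
for r,z,col in [(31,.03,(255,0,255)),(14.5,.063,(0,255,255)),(7,.084,(255,0,0))]:
    for u in proj(f,np.c_[F[0]+r/1000*np.cos(t),F[1]+r/1000*np.sin(t),0*t+z]): cv2.circle(im,tuple(int(v) for v in u),0,col,-1)
cv2.imwrite('pics/w6.png',cv2.resize(im[:,:,::-1],(768,576),interpolation=cv2.INTER_NEAREST))
E
```

```text
position: [0.5822, -0.0923, 0.1998]
grip_width: 0.0646
position: [0.5513, 0.1364, 0.2047]
grip_width: 0.065
position: [0.5516, 0.1357, 0.2047]
grip_width: 0.0648
[0.55156643 0.13567696 0.20471631] [-3.14034653e+00  5.21994154e-04  1.40012414e+00] 17.0
((1.3418469429016113, 5.041705131530762), (117.13355255126953, 333.92669677734375), 178.70285034179688)
mandrel_foot [([0.5564, 0.1347, 0.0315], 0.91)]
mandrel_tip [([0.5559, 0.1397, 0.0866], 0.93)]
ring_68 []
```

View pics/w6.png

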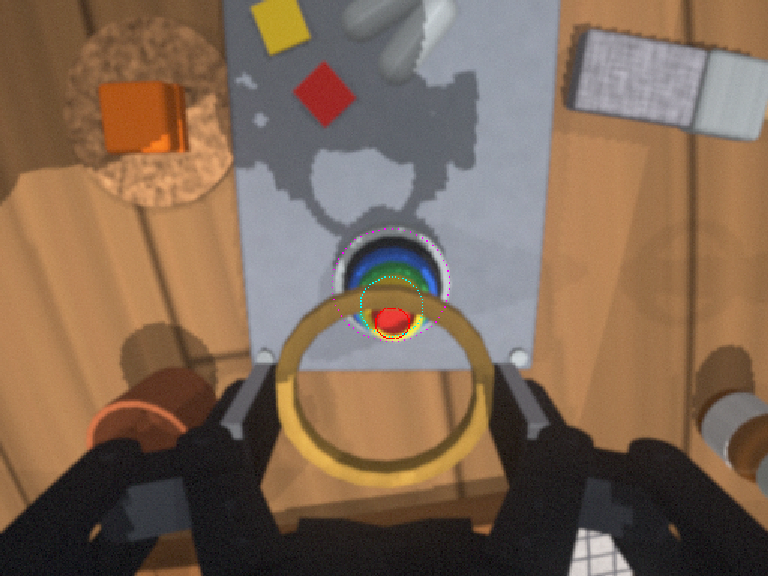

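The picture shows the ring held level, the cap on the pad at (145,118), and the modelled foot and tip circles lying on the mandrel. I'll compute the ring's offset in the tool from its rim pixels.

```bash
python3 - <<'E'
from h import *
p,R,s=pose();f=wristcal(bot.grab_frame('wrist'),p,R);print(p)
for h in (.0665,.070,.073):
    zt=p[2]-h+.0075
    X=lambda uv,z:((ray(f,uv,z)-p)@R*1000)[0,:2].round(1)
    print(h,'L',X([[184.7,257]],zt),'R',X([[329.3,257]],zt),'near',X([[259,324.5]],zt),'far(bottom rim)',X([[259,190.5]],zt-.0075))
E
```

```text
[0.55233127 0.13338693 0.20496387]
0.0665 L [  4.9 -32.2] R [ 4.9 32.5] near [-31.6   1.2] far(bottom rim) [33.7  1. ]
0.07 L [  3.1 -33.1] R [ 3.  33.4] near [-34.5   1.2] far(bottom rim) [32.7  1.1]
0.073 L [  1.5 -33.8] R [ 1.4 34.2] near [-37.    1.2] far(bottom rim) [31.8  1.1]
```

```bash

python3 -m jog '[[[2,2,20,0,0,0,0],[0,0.5,30,0,0,0,0],[0,0,28,0,0,0,0],[0,0,12,0,0,0,0],[0,0,0,0,0,0,0]]]'
python3 -m jog '[[[0,0,0,0,0,0,0],[0,0,0,0,0,0,0]]]' |grep -E "pos|force"
python3 - <<'E'
from h import *
p,R,s=pose();print(p)
f=wristcal(bot.grab_frame('wrist'),p,R)
cv2.imwrite('pics/w7.png',cv2.resize(f['img'][130:370,80:430,::-1],None,fx=2.2,fy=2.2,interpolation=cv2.INTER_CUBIC))
E
```

```text
clock: 17.75
position: [0.5545, 0.1358, 0.1141]
tool_rot: [-3.139, 0.001, 1.397]
force: [0.2, 0.3, 0.1]
grip_width: 0.0648
finger_force: 66.6
position: [0.5556, 0.1364, 0.1166]
force: [1.1, 0.3, -0.9]
finger_force: 66.6
[0.55562126 0.13640648 0.1165925 ]
```

View pics/w7.png

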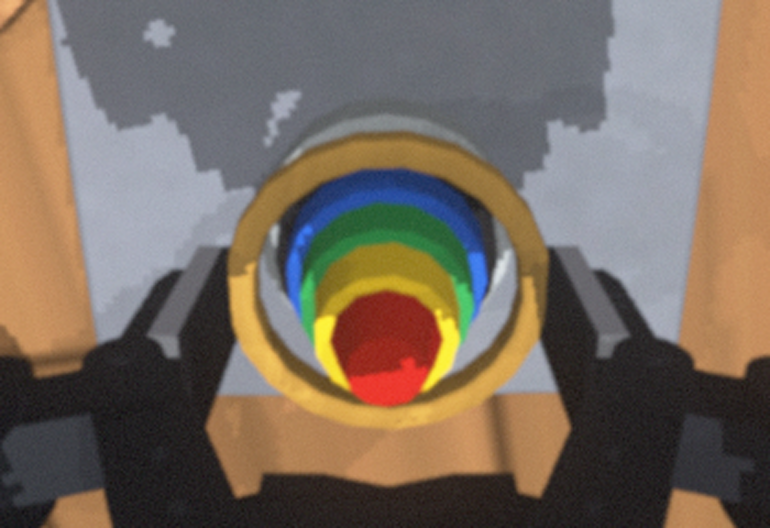

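The ring surrounds the mandrel and is centred sideways: its bore spans columns 259–521 and the blue band 288–488. I'll lower it slowly with a lighter grip.

```bash

for i in 1; do python3 -m jog '[[[0,0,4,0,0,0,0],[0,0,0,0,0,0,0]]]' 25 |grep -E "pos|force"
python3 -m jog '[[[0,0,3,0,0,0,0],[0,0,0,0,0,0,0]]]' |grep -E "pos|force"
python3 -m jog '[[[0,0,3,0,0,0,0],[0,0,0,0,0,0,0]]]' |grep -E "pos|force"
done
```

```text
position: [0.555, 0.1363, 0.1113]
force: [-0.9, -0.5, -0.4]
finger_force: 66.6
position: [0.5549, 0.1363, 0.108]
force: [0.4, -0.3, -1.2]
finger_force: 66.6
position: [0.5548, 0.1363, 0.1049]
force: [0.6, 0.9, -0.7]
finger_force: 66.6
```

```bash

python3 -m jog '[[[0,0,2,0,0,0,0],[0,0,0,0,0,0,0]]]' 25 |grep -E "pos|force"
python3 -m jog '[[[0,0,2,0,0,0,0],[0,0,0,0,0,0,0]]]' |grep -E "pos|force"
python3 -m jog '[[[0,0,2,0,0,0,0],[0,0,0,0,0,0,0]]]' |grep -E "pos|force"
```

```text
position: [0.5549, 0.1364, 0.1031]
force: [-0.5, -0.2, -0.1]
finger_force: 66.6
position: [0.5549, 0.1363, 0.1011]
force: [-0.4, 0.1, -1.8]
finger_force: 66.6
position: [0.5549, 0.1364, 0.0991]
force: [0.5, -0.8, -1.3]
finger_force: 66.6
```

```bash

python3 -m jog '[[[0,0,2,0,0,0,0],[0,0,0,0,0,0,0]]]' |grep -E "pos|force"
python3 -m jog '[[[0,0,0,0,0,0,1],[0,0,0,0,0,0,1],[0,0,0,0,0,0,1],[0,0,-30,0,0,0,1],[0,0,-45,0,0,0,1]]]' |grep -E "pos|force"
python3 -m jog '[[[0,0,-45,0,0,0,1],[-40,0,0,0,0,0,1],[0,0,0,0,0,0,1]]]' |grep -E "pos|force"
python3 - <<'E'
from h import *
p,R,s=pose();print(p,s['clock'])
f=wristcal(bot.grab_frame('wrist'),p,R);g=bot.grab_frame('side')
for c in (f,g): print([(np.round(a['xyz'],4).tolist(),round(a['conf'],2)) for a in bot.spot_point('ring_68',c)])
b=cv2.resize(g['img'][100:220,170:300,::-1],None,fx=3,fy=3,interpolation=cv2.INTER_CUBIC)
a=cv2.resize(f['img'][110:350,130:390,::-1],(390,360),interpolation=cv2.INTER_CUBIC)
cv2.imwrite('pics/c8.png',np.hstack([a,b]))
E
```

```text
position: [0.5549, 0.1363, 0.0971]
force: [-0.6, 0.4, -0.8]
finger_force: 66.6
position: [0.5539, 0.1362, 0.1714]
force: [0.3, 0.1, 0.8]
finger_force: 0.0
position: [0.5482, 0.0924, 0.2182]
force: [0.6, 0.1, 0.1]
finger_force: 0.0
[0.54816813 0.09242431 0.21821085] 20.2
[([0.5959, -0.1304, 0.0088], 0.48), ([0.5556, 0.1398, 0.0856], 0.35)]
[([0.4459, -0.1264, 0.0102], 0.73), ([0.5523, 0.1382, 0.0313], 0.56), ([0.4579, -0.3376, 0.0101], 0.48), ([0.5954, -0.1273, 0.0114], 0.45)]
```

View pics/c8.png

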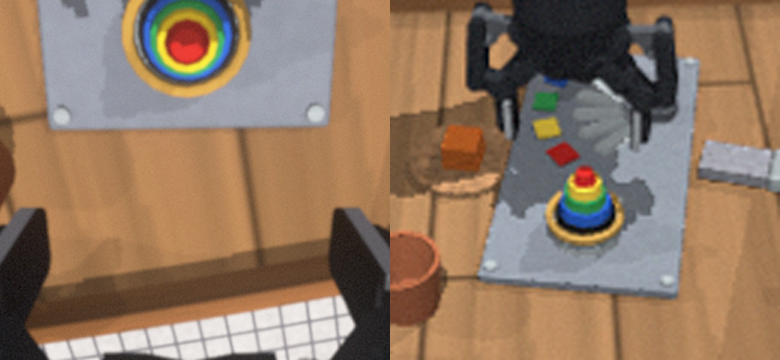

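```bash

python3 -m jog '[[[-46,-13,0,0,0,0,0.74],[-46,-14,0,0,0,0,0.74],[-46,-14,0,0,0,0,0.74],[-46,-14,20,0,0,0,0.74],[-46,-13,45,0,0,0,0.74]]]' |grep pos
python3 -m jog '[[[0,0,0,0,0,0,0.74],[0,0,0,0,0,0,0.74],[0,0,0,0,0,0,0.74]]]' |grep -E "pos|wid"
python3 - <<'E'
from h import *
p,R,s=pose();print(p,s['clock'])
f=wristcal(bot.grab_frame('wrist'),p,R);p2=pose()[0];print(p2)
for r in rings(f):
    d=(np.array([r[0],r[1],0])-p*1000)@R; print(r,d.round(1))
E
```

```text
position: [0.4471, -0.1076, 0.1644]
position: [0.4482, -0.1047, 0.1641]
grip_width: 0.0634
[ 0.4481745  -0.10469123  0.16407849] 21.2
[ 0.44822775 -0.10470269  0.16421923]
(596.5, -127.8, 34.7, 37.8, 0.93, np.uint64(1179)) [  2.4 150.  164.2]
```

```bash
python3 - <<'E'
from h import *
p,R,s=pose();f=wristcal(bot.grab_frame('wrist'),p,R);g=bot.grab_frame('scene');h=bot.grab_frame('side')
for r in rings(f,q='ring_52'): print(r)
print([(np.round(a['xyz'],4).tolist(),round(a['conf'],2)) for a in bot.spot_point('ring_52',f)])
for c in(g,h):print([r for r in rings(c,q='ring_52')])
E
```

```text
(596.2, -128.0, 35.4, 39.2, 0.59, np.uint64(1339))
(441.3, -125.9, 50.4, 52.6, 0.58, np.uint64(1755))
[([0.595, -0.1296, 0.0077], 0.81)]
[(537.9, 138.1, 61.9, 71.4, 0.66, np.uint64(206)), (442.4, -126.6, 46.1, 50.6, 0.53, np.uint64(135)), (459.1, -334.1, 43.9, 48.4, 0.5, np.uint64(130))]
[(456.4, -333.9, 37.8, 39.0, 0.69, np.uint64(177)), (440.9, -126.2, 51.8, 53.6, 0.65, np.uint64(273)), (553.6, 158.1, 63.7, 70.0, 0.64, np.uint64(130)), (595.6, -127.8, 32.0, 32.7, 0.55, np.uint64(106))]
```

```bash

python3 -m jog '[[[-22,-3,25,0,0,0,0.74],[0,0,30,0,0,0,0.74],[0,0,15,0,0,0,0.74],[0,0,0,0,0,0,0.74],[0,0,0,0,0,0,0.74]]]' |grep -E "pos|wid"

```

```text
position: [0.4407, -0.1268, 0.0942]
grip_width: 0.0631
```

```bash

python3 -m jog '[[[0,1,13,0,0,0,0.74],[0,0,0,0,0,0,0.74]]]' |grep -E "pos|wid|force"
python3 -m jog '[[[0,0,0,0,0,0,0],[0,0,0,0,0,0,0],[0,0,0,0,0,0,0],[0,0,0,0,0,0,0]]]' 40 |grep -E "pos|wid|force"

```

```text
position: [0.4417, -0.1273, 0.0804]
force: [-1.2, -1.1, -0.1]
grip_width: 0.0633
finger_force: 0.0
position: [0.4416, -0.1272, 0.0815]
force: [-3.0, 1.6, 10.1]
grip_width: 0.0497
finger_force: 39.6
```

```bash

python3 -m jog '[[[0,0,-30,0,0,0,0],[0,0,-40,0,0,0,0],[0,0,-40,0,0,0,0],[40,9,0,0,0,0,0],[40,9,0,0,0,0,0]]]' |grep -E "pos|wid|force"
python3 -m jog '[[[40,9,0,0,0,0,0],[40,10,0,0,0,0,0],[40,10,0,0,0,0,0],[39,9,0,0,0,0,0],[39,9,0,0,0,0,0]]]' |grep -E "pos|wid|force"
python3 -m jog '[[[0,0,0,0,0,0,0],[0,0,0,0,0,0,0],[0,0,0,0,0,0,0]]]' |grep -E "pos|wid|force"

```

```text
position: [0.4737, -0.0524, 0.1925]
force: [0.5, -0.1, -0.9]
grip_width: 0.0496
finger_force: 41.5
position: [0.5538, 0.137, 0.1914]
force: [0.8, -0.9, -1.1]
grip_width: 0.0496
finger_force: 41.5
position: [0.5532, 0.1344, 0.1909]
force: [0.5, 0.7, -0.3]
grip_width: 0.0493
finger_force: 41.5
```

```bash

python3 -m jog '[[[1.5,1.4,20,0,0,0,0],[0,0,20,0,0,0,0],[0,0,10,0,0,0,0],[0,0,0,0,0,0,0],[0,0,0,0,0,0,0]]]' |grep -E "pos|wid|force"
python3 - <<'E'
from h import *
p,R,s=pose();print(p)
f=wristcal(bot.grab_frame('wrist'),p,R)
cv2.imwrite('pics/w9.png',cv2.resize(f['img'][130:370,80:430,::-1],None,fx=2.2,fy=2.2,interpolation=cv2.INTER_CUBIC))
E
```

```text
position: [0.5553, 0.1363, 0.1414]
force: [-0.4, 0.1, -0.1]
grip_width: 0.0495
finger_force: 41.5
[0.55528906 0.13631725 0.14143585]
```

View pics/w9.png

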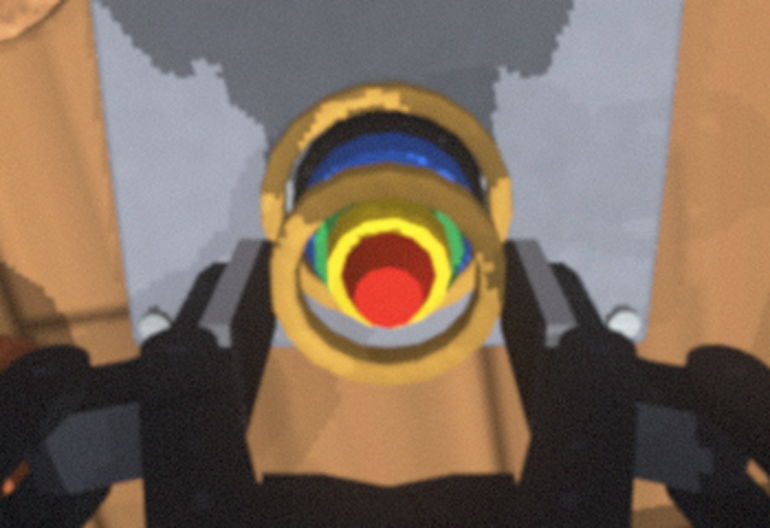

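Ring 52 is around the tip and centred: its bore spans columns 299–476 and the red top is at column 389. I'll lower it step by step.

```bash

python3 -m jog '[[[0,0,6,0,0,0,0],[0,0,2,0,0,0,0],[0,0,0,0,0,0,0]]]' |grep -E "pos|force"
python3 -m jog '[[[0,0,3,0,0,0,0],[0,0,0,0,0,0,0]]]' |grep -E "pos|force"
python3 -m jog '[[[0,0,3,0,0,0,0],[0,0,0,0,0,0,0]]]' |grep -E "pos|force"
python3 -m jog '[[[0,0,2,0,0,0,0],[0,0,0,0,0,0,0]]]' |grep -E "pos|force"
```

```text
position: [0.555, 0.1366, 0.1326]
force: [0.9, 0.2, -1.2]
finger_force: 41.5
position: [0.555, 0.1366, 0.1295]
force: [-0.8, 0.5, -0.5]
finger_force: 41.5
position: [0.555, 0.1366, 0.1265]
force: [-0.3, -0.5, -0.3]
finger_force: 41.5
position: [0.555, 0.1367, 0.1246]
force: [0.7, 0.3, -0.8]
finger_force: 41.5
```

```bash

python3 -m jog '[[[0,0,1.5,0,0,0,0],[0,0,0,0,0,0,0]]]' |grep -E "pos|force"
python3 -m jog '[[[0,0,0,0,0,0,0.9],[0,0,0,0,0,0,0.9],[0,0,0,0,0,0,0.9],[0,0,-30,0,0,0,0.9],[0,0,-45,0,0,0,0.9]]]' |grep -E "pos|force"
python3 -m jog '[[[-20,0,-20,0,0,0,0.65],[-40,0,0,0,0,0,0.65],[0,0,0,0,0,0,0.65]]]' |grep -E "pos|force"
python3 - <<'E'
from h import *
p,R,s=pose();print(p,s['clock'])
f=wristcal(bot.grab_frame('wrist'),p,R);g=bot.grab_frame('side')
b=cv2.resize(g['img'][100:220,170:300,::-1],None,fx=3,fy=3,interpolation=cv2.INTER_CUBIC)
a=cv2.resize(f['img'][20:260,130:390,::-1],(390,360),interpolation=cv2.INTER_CUBIC)
cv2.imwrite('pics/c10.png',np.hstack([a,b]))
print(rings(g))
E
```

```text
position: [0.5552, 0.1367, 0.1236]
force: [-1.7, 0.1, 6.4]
finger_force: 42.3
position: [0.554, 0.1364, 0.1973]
force: [-0.2, -1.0, 0.1]
finger_force: 0.0
position: [0.5445, 0.0725, 0.2186]
force: [0.2, 0.8, -0.5]
finger_force: 0.0
[0.54450683 0.07251644 0.21857   ] 26.5
[(571.8, 195.2, 177.2, 338.7, 0.75, np.uint64(3467)), (595.0, -128.4, 29.2, 33.6, 0.7, np.uint64(94)), (605.1, 343.7, 13.6, 32.5, 0.67, np.uint64(62)), (455.8, -332.9, 36.9, 40.2, 0.52, np.uint64(205))]
```

View pics/c10.png

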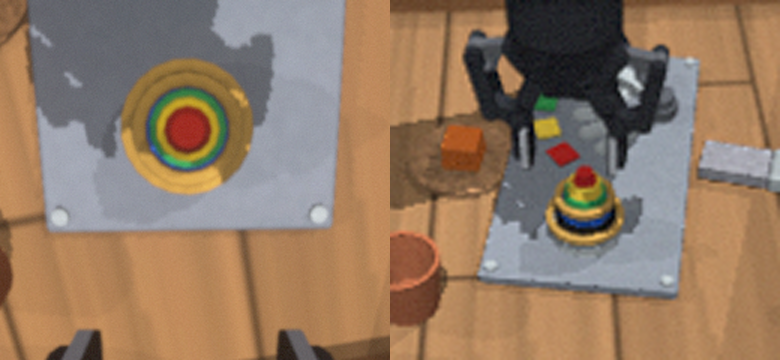

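Ring 52 is seated and concentric on the green step. Ring 44 is next.

```bash

python3 -m jog '[[[-42,-1,0,0,0,0,0.65],[-42,-2,0,0,0,0,0.65],[-42,-2,0,0,0,0,0.65],[-42,-2,0,0,0,0,0.65],[-42,-2,0,0,0,0,0.65]]]' |grep pos
python3 -m jog '[[[-42,-2,0,0,0,0,0.65],[-42,-2,0,0,0,0,0.65],[-42,-2,10,0,0,0,0.65],[-42,-2,20,0,0,0,0.65],[-20,0,30,0,0,0,0.65]]]' |grep pos
python3 -m jog '[[[0,0,0,0,0,0,0.65],[0,0,0,0,0,0,0.65],[0,0,0,0,0,0,0.65]]]' |grep -E "pos|wid"
python3 - <<'E'
from h import *
p,R,s=pose();print(p,s['clock'])
f=wristcal(bot.grab_frame('wrist'),p,R)
for q in ('ring_44','ring_68'):
  for r in rings(f,q=q):
    d=(np.array([r[0],r[1],0])-p*1000)@R; print(r,d.round(1))
E
```

```text
position: [0.4996, -0.1283, 0.2182]
position: [0.4592, -0.3149, 0.1582]
position: [0.4606, -0.3103, 0.1589]
grip_width: 0.0556
[ 0.46061326 -0.31025046  0.15890285] 27.95
(455.6, -334.4, 42.6, 45.8, 0.89, np.uint64(1655)) [-24.7  -1.  158.9]
(455.6, -334.4, 42.6, 45.8, 0.89, np.uint64(1655)) [-24.7  -1.  158.9]
```

```bash

python3 -m jog '[[[-25,-1,15,0,0,0,0.65],[0,0,20,0,0,0,0.65],[0,0,20,0,0,0,0.65],[0,0,12,0,0,0,0.65],[0,0,0,0,0,0,0.65]]]' |grep -E "pos"
python3 -m jog '[[[0,0,0,0,0,0,0.65],[0,0,0,0,0,0,0.65]]]' |grep -E "pos|wid|force"

```

```text
position: [0.4541, -0.3353, 0.0905]
position: [0.4547, -0.3361, 0.0923]
force: [0.2, -0.2, -0.9]
grip_width: 0.0557
finger_force: 0.0
```

```bash

python3 -m jog '[[[1.8,0.6,5,0,0,0,0.65],[0,0,4.5,0,0,0,0.65],[0,0,0,0,0,0,0.65]]]' |grep -E "pos|force"
python3 -m jog '[[[0,0,0,0,0,0,0],[0,0,0,0,0,0,0],[0,0,0,0,0,0,0],[0,0,0,0,0,0,0]]]' 40 |grep -E "pos|wid|force"

```

```text
position: [0.455, -0.3342, 0.0813]
force: [0.3, 0.1, 0.1]
finger_force: 0.0
position: [0.4551, -0.3343, 0.0821]
force: [-2.1, 1.4, 7.2]
grip_width: 0.0417
finger_force: 39.5
```

```bash

python3 -m jog '[[[0,0,-30,0,0,0,0],[0,0,-40,0,0,0,0],[0,0,-40,0,0,0,0],[40,1,0,0,0,0,0],[40,1,0,0,0,0,0]]]' |grep -E "pos|wid"
python3 -m jog '[[[40,2,0,0,0,0,0],[40,2,0,0,0,0,0],[40,1,0,0,0,0,0],[40,1,0,0,0,0,0],[40,1,0,0,0,0,0]]]' |grep -E "pos|wid"
python3 -m jog '[[[40,2,0,0,0,0,0],[40,2,0,0,0,0,0],[40,1,0,0,0,0,0],[40,1,0,0,0,0,0],[40,1,0,0,0,0,0]]]' |grep -E "pos|wid"
python3 -m jog '[[[0,0,0,0,0,0,0],[0,0,0,0,0,0,0],[0,0,0,0,0,0,0]]]' |grep -E "pos|wid|force"

```

```text
position: [0.4709, -0.256, 0.193]
grip_width: 0.0418
position: [0.5123, -0.0586, 0.192]
grip_width: 0.0414
position: [0.5537, 0.1373, 0.192]
grip_width: 0.0413
position: [0.5534, 0.1347, 0.1917]
force: [0.6, -0.7, -0.6]
grip_width: 0.0416
finger_force: 40.6
```

```bash

python3 -m jog '[[[2,1.2,15,0,0,0,0],[0,0,15,0,0,0,0],[0,0,10,0,0,0,0],[0,0,0,0,0,0,0],[0,0,0,0,0,0,0]]]' |grep -E "pos|wid|force"
python3 - <<'E'
from h import *
p,R,s=pose();f=wristcal(bot.grab_frame('wrist'),p,R)
for n in ['mandrel_tip','ring_44']: print(n,[(((np.array(a['xyz'])-p)@R*1000).round(1),round(a['conf'],2)) for a in bot.spot_point(n,f)[:3]])
E
```

```text
position: [0.5549, 0.1375, 0.1515]
force: [-0.3, -0.1, -0.4]
grip_width: 0.0418
finger_force: 40.6
mandrel_tip [(array([ 2.8, -1.1, 69.1]), 0.68)]
ring_44 [(array([  87.9, -127.9,  140.4]), 0.46)]
```

```bash

python3 -m jog '[[[0,0,5,0,0,0,0],[0,0,0,0,0,0,0]]]' |grep -E "pos|force"
python3 -m jog '[[[0,0,4,0,0,0,0],[0,0,0,0,0,0,0]]]' |grep -E "pos|force"
python3 -m jog '[[[0,0,3,0,0,0,0],[0,0,0,0,0,0,0]]]' |grep -E "pos|force"
python3 -m jog '[[[0,0,2,0,0,0,0],[0,0,0,0,0,0,0]]]' |grep -E "pos|force"
```

```text
position: [0.5549, 0.1374, 0.1465]
force: [-0.1, -0.0, -0.2]
finger_force: 40.6
position: [0.5549, 0.1374, 0.1424]
force: [0.2, 0.1, -0.2]
finger_force: 40.6
position: [0.5549, 0.1374, 0.1395]
force: [-0.1, -0.7, -0.6]
finger_force: 40.6
position: [0.555, 0.1374, 0.1376]
force: [-0.1, 0.1, -0.1]
finger_force: 40.6
```

```bash

python3 -m jog '[[[0,0,1.5,0,0,0,0],[0,0,0,0,0,0,0]]]' |grep -E "pos|force"
python3 -m jog '[[[0,0,1,0,0,0,0],[0,0,0,0,0,0,0]]]' |grep -E "pos|force"
python3 -m jog '[[[0,0,0,0,0,0,0.7],[0,0,0,0,0,0,0.7],[0,0,0,0,0,0,0.7],[0,0,-30,0,0,0,0.7],[0,0,-45,0,0,0,0.7]]]' |grep -E "pos|force"
python3 -m jog '[[[-20,0,-10,0,0,0,0.55],[-40,0,0,0,0,0,0.55],[0,0,0,0,0,0,0.55]]]' |grep -E "pos|force"
python3 - <<'E'
from h import *
p,R,s=pose();print(p,s['clock'])
f=wristcal(bot.grab_frame('wrist'),p,R);g=bot.grab_frame('side')
b=cv2.resize(g['img'][100:220,170:300,::-1],None,fx=3,fy=3,interpolation=cv2.INTER_CUBIC)
a=cv2.resize(f['img'][20:260,130:390,::-1],(390,360),interpolation=cv2.INTER_CUBIC)
cv2.imwrite('pics/c11.png',np.hstack([a,b]))
print(rings(g,q='ring_36')); print(rings(bot.grab_frame('scene'),q='ring_36'))
E
```

```text
position: [0.555, 0.1375, 0.1362]
force: [-0.0, -0.3, -0.1]
finger_force: 40.6
position: [0.5551, 0.1375, 0.1353]
force: [0.1, 0.4, 0.2]
finger_force: 40.6
position: [0.554, 0.1372, 0.2094]
force: [0.7, -0.1, 1.7]
finger_force: 0.0
position: [0.5444, 0.0734, 0.2204]
force: [0.5, 0.1, -0.5]
finger_force: 0.0
[0.54438831 0.07337308 0.2204363 ] 33.95
[(595.8, -128.2, 33.1, 35.1, 0.41, np.uint64(139))]
[(538.5, 137.7, 61.0, 65.3, 0.6, np.uint64(153)), (392.0, 87.9, 30.9, 109.7, 0.59, np.uint64(279)), (519.4, 137.4, 46.9, 50.8, 0.53, np.uint64(95))]
```

View pics/c11.png

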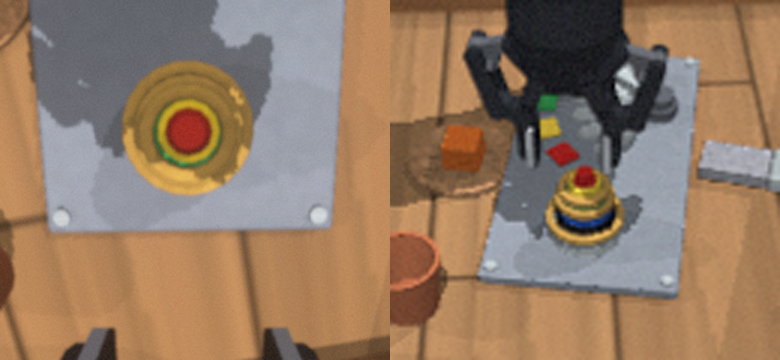

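Ring 44 is on its step, and ring 36 is left at about (0.596, -0.128).

```bash

python3 -m jog '[[[-38,17,0,0,0,0,0.55],[-38,17,0,0,0,0,0.55],[-38,17,0,0,0,0,0.55],[-38,17,20,0,0,0,0.55],[-35,17,40,0,0,0,0.55]]]' |grep pos
python3 -m jog '[[[0,0,0,0,0,0,0.55],[0,0,0,0,0,0,0.55],[0,0,0,0,0,0,0.55]]]' |grep -E "pos|wid"
python3 - <<'E'
from h import *
p,R,s=pose();f=wristcal(bot.grab_frame('wrist'),p,R)
for q in ('ring_36','ring_68'):
  for r in rings(f,q=q):
    d=(np.array([r[0],r[1],0])-p*1000)@R; print(r,d.round(1))
E
```

```text
position: [0.5968, -0.1183, 0.1654]
position: [0.5955, -0.1149, 0.1649]
grip_width: 0.0471
(596.5, -127.5, 34.7, 36.4, 0.57, np.uint64(1140)) [-12.4   3.  164.9]
(596.5, -127.5, 34.7, 36.4, 0.57, np.uint64(1140)) [-12.4   3.  164.9]
```

```bash

python3 -m jog '[[[-12,3,18,0,0,0,0.55],[0,0,25,0,0,0,0.55],[0,0,22,0,0,0,0.55],[0,0,0,0,0,0,0.55],[0,0,0,0,0,0,0.55]]]' |grep -E "pos"
python3 -m jog '[[[0,0,7,0,0,0,0.55],[0,0,0,0,0,0,0.55],[0,0,0,0,0,0,0.55]]]' |grep -E "pos|wid|force"

```

```text
position: [0.5961, -0.1288, 0.0996]
position: [0.5962, -0.129, 0.0929]
force: [-0.1, -0.0, 0.2]
grip_width: 0.0469
finger_force: 0.0
```

```bash

python3 -m jog '[[[1.5,0,5,0,0,0,0.55],[0,0,4.5,0,0,0,0.55],[0,0,0,0,0,0,0.55]]]' |grep -E "pos|force"
python3 -m jog '[[[0,0,0,0,0,0,0],[0,0,0,0,0,0,0],[0,0,0,0,0,0,0],[0,0,0,0,0,0,0]]]' 40 |grep -E "pos|wid|force"

```

```text
position: [0.596, -0.1273, 0.0823]
force: [0.0, 0.0, 0.1]
finger_force: 0.0
position: [0.5963, -0.1274, 0.0832]
force: [-2.1, 0.7, 5.7]
grip_width: 0.0336
finger_force: 39.6
```

```bash

python3 -m jog '[[[0,0,-30,0,0,0,0],[0,0,-40,0,0,0,0],[0,0,-40,0,0,0,0],[36,-12,0,0,0,0,0],[36,-12,0,0,0,0,0]]]' |grep -E "pos|wid"
python3 -m jog '[[[36,-12,0,0,0,0,0],[36,-12,0,0,0,0,0],[36,-12,0,0,0,0,0],[36,-13,0,0,0,0,0],[36,-13,0,0,0,0,0]]]' |grep -E "pos|wid"
python3 -m jog '[[[0,0,0,0,0,0,0],[0,0,0,0,0,0,0],[0,0,0,0,0,0,0]]]' |grep -E "pos|wid|force"

```

```text
position: [0.5854, -0.0525, 0.1942]
grip_width: 0.0337
position: [0.5547, 0.137, 0.193]
grip_width: 0.0338
position: [0.5552, 0.1345, 0.1929]
force: [-0.2, -0.1, -0.9]
grip_width: 0.0335
finger_force: 39.9
```

```bash

python3 -m jog '[[[2.2,-0.4,10,0,0,0,0],[0,0,12,0,0,0,0],[0,0,0,0,0,0,0],[0,0,0,0,0,0,0]]]' |grep -E "pos|force"
python3 -m jog '[[[0,0,6,0,0,0,0],[0,0,6,0,0,0,0],[0,0,0,0,0,0,0]]]' |grep -E "pos|force"
python3 -m jog '[[[0,0,4,0,0,0,0],[0,0,0,0,0,0,0]]]' |grep -E "pos|force"
python3 -m jog '[[[0,0,2.5,0,0,0,0],[0,0,0,0,0,0,0]]]' |grep -E "pos|force"
```

```text
position: [0.5547, 0.1376, 0.1704]
force: [-0.3, -0.0, 0.7]
finger_force: 39.9
position: [0.5546, 0.1377, 0.1582]
force: [-0.3, 0.2, 0.3]
finger_force: 39.9
position: [0.5548, 0.1378, 0.1546]
force: [0.4, -0.4, -0.2]
finger_force: 39.9
position: [0.5549, 0.1378, 0.1523]
force: [-0.5, -0.1, 0.0]
finger_force: 39.9
```

```bash

python3 -m jog '[[[0,0,2,0,0,0,0],[0,0,0,0,0,0,0]]]' |grep -E "pos|force"
python3 -m jog '[[[0,0,1.5,0,0,0,0],[0,0,0,0,0,0,0]]]' |grep -E "pos|force"
python3 -m jog '[[[0,0,1,0,0,0,0],[0,0,0,0,0,0,0]]]' |grep -E "pos|force"
```

```text
position: [0.5549, 0.1378, 0.1503]
force: [0.3, -0.1, -0.4]
finger_force: 39.9
position: [0.5549, 0.1378, 0.1488]
force: [-0.4, 0.6, -0.1]
finger_force: 39.9
position: [0.5549, 0.1379, 0.1479]
force: [0.7, -0.6, -0.5]
finger_force: 39.9
```

```bash

python3 -m jog '[[[0,0,0,0,0,0,0.55],[0,0,0,0,0,0,0.55],[0,0,0,0,0,0,0.55],[0,0,-30,0,0,0,0.6],[0,0,-45,0,0,0,0.6]]]' |grep -E "pos|force"
python3 -m jog '[[[37,-2,0,0,0,0,0.6],[37,-2,0,0,0,0,0.6],[37,-2,0,0,0,0,0.6],[37,-2,0,0,0,0,0.6],[37,-2,0,0,0,0,0.6]]]' |grep -E "pos"
python3 -m jog '[[[36,-1,0,0,0,0,0.6],[0,0,0,0,0,0,0.6],[0,0,0,0,0,0,0.6]]]' |grep -E "pos"
python3 - <<'E'
from h import *
p,R,s=pose();print(p,s['clock']);f=wristcal(bot.grab_frame('wrist'),p,R)
g=bot.grab_frame('side');h=bot.grab_frame('scene')
for c in (f,g,h): print([(np.round(a['xyz'],4).tolist(),round(a['conf'],2)) for a in bot.spot_point('knob',c)[:2]])
b=[cv2.resize(g['img'][120:215,190:285,::-1],(400,400),interpolation=cv2.INTER_CUBIC),cv2.resize(h['img'][155:235,275:355,::-1],(400,400),interpolation=cv2.INTER_CUBIC)]
cv2.imwrite('pics/c12.png',np.hstack(b))
E
```

```text
position: [0.5539, 0.1376, 0.2221]
force: [0.6, 0.1, 1.1]
finger_force: 0.0
position: [0.577, 0.3232, 0.223]
position: [0.5817, 0.3581, 0.2226]
[0.58172983 0.35806297 0.22256789] 40.95
[([0.5795, 0.3549, 0.0514], 0.79), ([0.5704, 0.2277, -0.0008], 0.71)]
[([0.579, 0.3577, 0.053], 0.67)]
[([0.5804, 0.3569, 0.0559], 0.72)]
```

View pics/c12.png

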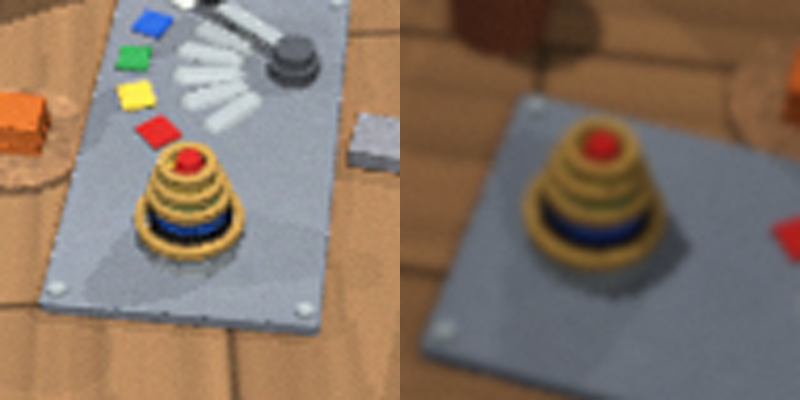

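All four rings sit flat on the mandrel, and the blue band shows bare at (190,220) and (600,230). Now I'll throw the lever to blue.

```bash

python3 -m jog '[[[-1,0,25,0,0,0,0.6],[0,0,30,0,0,0,0.6],[0,0,30,0,0,0,0.6],[0,0,15,0,0,0,0.6],[0,0,0,0,0,0,0.6]]]' |grep -E "pos|force"
python3 -m jog '[[[0,0,4,0,0,0,0],[0,0,0,0,0,0,0],[0,0,0,0,0,0,0],[0,0,0,0,0,0,0],[0,0,0,0,0,0,0]]]' 40 |grep -E "pos|force|wid"
```

```text
position: [0.5814, 0.3557, 0.1213]
force: [-1.7, -1.4, 1.2]
finger_force: 0.0
position: [0.5821, 0.3572, 0.1202]
force: [-3.5, 2.2, 7.2]
grip_width: 0.0207
finger_force: 39.8
```

```bash

python3 -m jog '[[[-8,-5.5,0,0,0,0,0],[-8,-5,0,0,0,0,0],[-9,-4,0,0,0,0,0],[0,0,0,0,0,0,0],[0,0,0,0,0,0,0]]]' |grep -E "pos|force|wid"
python3 -m jog '[[[0,0,0,0,0,0,0.6],[0,0,0,0,0,0,0.6],[0,0,0,0,0,0,0.6],[0,0,-40,0,0,0,0.6],[0,0,-50,0,0,0,0.6]]]' |grep -E "pos|force|wid"
python3 -m jog '[[[0,0,-50,0,0,0,0.6],[-30,0,0,0,0,0,0.6],[0,0,0,0,0,0,0.6],[0,0,0,0,0,0,0.6],[0,0,0,0,0,0,0.6]]]' |grep -E "pos|force|wid"
python3 - <<'E'
from h import *
p,R,s=pose();print(s['clock'])
cs=[wristcal(bot.grab_frame('wrist'),p,R),bot.grab_frame('side'),bot.grab_frame('scene')]
piv=np.array([.6327,.2952])
for c in cs:
  for a in bot.spot_point('knob',c)[:1]:
    x=np.array(a['xyz']); d=x[:2]-piv; print('lever',x.round(4),round(np.arctan2(d[1],d[0])%(2*np.pi)-2.257,3),a['conf'])
  for n in('cap','pot','vial'): print(n,[(np.round(a['xyz'],3).tolist(),round(a['conf'],2)) for a in bot.spot_point(n,c)[:1]])
E
```

```text
position: [0.5637, 0.3335, 0.12]
force: [-2.6, -3.4, 13.1]
grip_width: 0.0206
finger_force: 41.1
position: [0.5625, 0.3337, 0.2081]
force: [1.5, 0.5, 0.8]
grip_width: 0.0512
finger_force: 0.0
position: [0.5581, 0.3051, 0.2585]
force: [0.1, 0.3, -0.4]
grip_width: 0.0517
finger_force: 0.0
43.75
lever [0.5626 0.3344 0.0514] 0.375 0.97
cap [([0.445, 0.246, 0.009], 0.6)]
pot []
vial []
lever [0.5623 0.3384 0.0548] 0.334 0.82
cap [([0.442, 0.245, 0.007], 0.51)]
pot [([0.404, 0.078, -0.001], 0.64)]
vial [([0.758, 0.005, -0.0], 0.64)]
lever [0.5618 0.3415 0.0521] 0.306 0.73
cap [([0.446, 0.246, 0.003], 0.56)]
pot [([0.405, 0.076, -0.004], 0.65)]
vial [([0.765, -0.001, 0.002], 0.61)]
```

```bash
python3 - <<'E'
from h import *
g=bot.grab_frame('side');b=cv2.resize(g['img'][120:215,190:285,::-1],(400,400),interpolation=cv2.INTER_CUBIC)
o=cv2.imread('pics/c12.png')[:,:400]
print(np.abs(b[130:270,125:255].astype(int)-o[130:270,125:255]).mean(), pose()[2]['force'])
print(bot.job_done())
E
```

```text
2.0643040293040293 [0.27152632 0.42780664 0.24640206]
the job is handed in; nothing more can be done
None
```

The job is handed in at about 44 s of the 208 s allowed, and no verdict came back. Rings 68, 52, 44 and 36 are seated on the mandrel (ring 60 was absent), the lever is in the blue notch, the cap is on the cork pad, and the pot and vial were last seen in place; I did not re-check the brush at the end.

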